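# Open the screw press by its rising handwheel and lay the glued lath in the tray

## Robot

A 7-joint arm with a two-finger parallel gripper is mounted at the origin on the work surface; the furniture and walls round the work are solid. World frame = base frame: x ahead of the robot, y to its left, z up, the work surface at z = 0. Lengths are in m, angles in rad, forces in N, time in s.
With the tool pointing down it reaches from about 0.4 to 0.85 m from the base axis. Payload 10.4 kg.
Tool frame: the origin (TCP) lies on the front face of the gripper's body, between the roots of the fingers; the fingertips stand 73 mm ahead of it and the grasp point (between the pads) lies 54 mm ahead of it; x points along the fingers, y is the direction in which the jaws open and shut, and the axes are right-handed (so a half turn about x gives the same grasp; the last joint's range is limited). The gripper opens to 85 mm and grips with 20 to 120 N. Pads are 22 mm wide; open, the fingers measure 114 mm over their backs; the gripper's body (76 mm by 85 mm) begins 54 mm behind the grasp point. The pads swing forward as they close: fully open they stand 13 mm farther back than shut.
Start: joints at [1.083, 0.332, -0.065, 1.46, 0.022, 1.35, -0.088], TCP at [0.28, -0.559, 0.304] pointing down, gripper open.
Joint ranges: [-2.6, 2.6], [-0.5, 2.12], [-1.47, 1.34], [0.16, 2.42], [-1.27, 4.41], [0.06, 2.06], [-2.6, 2.6]. Speed limits (rad/s): [2.22, 2.22, 2.79, 2.79, 3.14, 3.14, 3.14].

## Interface

Orientations are given as a unit quaternion [x, y, z, w].
In Python, from workcell import manip gives the robot as it stands. The module is installed in compiled form; this text tells all that it offers.
- The arm moves only by the tool arm_command, never from a script. Its argument "moves" is a list that holds one entry, the list of rows, each a list of 5 numbers: the closure, from 0 (fully open) to 1 (shut), then the shift along the tool's x, y, z in units of 25 mm (1.0 is 25 mm), then the turn about the tool's x in degrees. A call has 1 to 12 rows; each row shifts and turns the commanded pose from where the row before left it, along the tool's axes as they then stand; what a row does not reach is not made up. A row lasts 1/12 s, in which the tool goes at most 41.7 mm and 7.16 degrees, less where a joint would pass 70% of its speed; a pose out of reach is approached as far as the arm can. A call is refused whole if a number of a shift passes 1 or a number of a turn 7.16, either way. A call with a gripper value outside its range is refused whole. The fingers move at their own pace and stop on an object; "force" is the grip in N (left out, the last holds). Time passes only in rows, so rows that do not move let the fingers close. It gives the time, the measured TCP pose, the force and the opening at its end, in the units of the state.
- manip.get_obs(): the state, without advancing time (a new reading comes with each control period).
- manip.camera(name): name is "scene" or "top" or "wrist"; returns the picture (420x560x3 uint8, red, green, blue); there is no depth.
- manip.camera_info(name): a dict with "vfov" (degrees; the focal length in pixels is half the picture's height over the tangent of half this angle, whatever the lens; pixels are square), "cx", "cy" (the principal point, pixels), "dist_coeffs" ([k1, k2, p1, p2, k3] as OpenCV has them; the pictures are not rectified), "pose" (4x4, takes a point from camera to world coordinates). Camera axes: x right, y down, z forward; pixel columns grow to the right and rows downward; lengths in m; the calibration is good to about 2 mm. A picture is of the moment at which its call begins: read the wrist's pose just before it. camera_info takes no time and is no camera call; for the wrist camera it gives the pose at the moment of the call.
- manip.hand_in(): hands the job in, once; it reports no verdict.
Trained networks look in the newest picture that a camera, given by its name, has taken for a name from the list of things; names that differ only in an ending like _2 or _b are one class to them, and where a whole thing is asked for, a point or a joint stands for the part that bears it (a point fixed in the world has none). Each returns a list of dicts, best first, with "confidence" (0 to 1); they miss things now and then, are a little off and sometimes report something else, mostly with a low value. They report only what shows in the picture. A call takes as long as a camera call. They do not tell look-alikes from the thing itself.
- manip.regions_of(query, camera): "mask" (420x560 bool, what is visible of it) and "rect" ([left, top, right, bottom] in pixels, round what is visible of it).
- manip.pinpoint(query, camera): "pixel" ([row, column] in pixels: a listed point, or the origin of a listed thing).
The state is a dict: "clock": time; "joint_pos": joint angles; "joint_velocities": joint speeds; "tau": joint torques, N m; "position": TCP position; "ee_rot": TCP orientation; "ft_force": force on the tool from outside, world axes, zero at the start; "torque": the same for the moment, N m; "grip_width": opening from 0.0 (shut) to 1.0 (fully open).
Only numpy, scipy, OpenCV 4.12 (cv2) and the standard library are available. Lean on these libraries where they do the work, as an engineer would, in place of code of your own. Each camera call takes 0.05 s, during which the arm holds its last target.

## Task

The glued wooden lath is finished in the small screw press. Unscrew the handwheel (anticlockwise from above), letting your hand rise with the stem and neither pulling up nor pressing down hard on the wheel, until you feel the collar firmly meet the rubber stop, without forcing it; then ease the wheel back just until the collar is clear of the stop, leaving the press open. Then take the lath out and lay it flat in the shallow metal tray without dropping it, leaving the other things on the bench alone.

Things in the scene. Friction and masses are not known exactly. Their poses are not given: they have to be found in the camera images.
- press: Small grey screw press fixed to the bench: base 120 x 160 x 20 mm, a column 60 mm to either side of the screw axis, crosshead 38 x 155 mm with its top 122 mm (nuts 129 mm) above the bench. Origin on the bench under the screw axis, z up. Its open front points along its own -x; there the lath lies on a tongue 20 mm wide and 20 mm high that ends 155 mm in front of the axis.
- wheel_center (a point): Centre of the black handwheel on top of the screw: a round disc 58 mm across and 14 mm thick, level, gripped across its rim from above. At the start it stands 160 mm above the bench, 38 mm above the crosshead. It rises with the stem. Only this handwheel is to be turned.
- screw (a joint): Angle of the handwheel (rad), 0 at the start, positive anticlockwise seen from above, which opens the press. The turning friction is about 0.15 N m throughout, so the wheel stays where it is left; a hand that holds it still may feel anything up to that much in either direction, but the same each time it stops in the same way.
- stem (a joint): Lift of stem, platen, collar and handwheel (m), 0 at the start with the platen on the lath. The steep thread lifts 24 mm per full turn (3.82 mm per rad). The stop is met at a lift of somewhere between 11 and 17.5 mm, set differently each time and not reported: it must be felt.
- handwheel (a joint): Axial float of the handwheel on its sprung hub (m), about 0 at rest, positive when the wheel is pulled up against the stem, negative when pressed down: 10 N per mm. More than 2.5 mm either way (25 N) strains the thread and is not allowed, so the hand must rise with the stem while it turns.
- collar: Steel collar 30 mm across, 8 mm thick, fixed on the stem between platen and stop; origin at the centre of its underside. Past first touch of the rubber stop the wheel's torque climbs over the friction by 0.73 N m per rad (190 N per rad on the collar). Firmly met: over 20 N (0.08 N m over friction, 0.1 rad past touch). Forced: over 110 N (0.42 N m over friction, 0.57 rad past touch).
- lath_center (a point): Centre of the wooden lath, 150 mm long (its own x), 24 mm wide (y), 14 mm thick (z), 60 g, loose. At the start it lies on the press's bed and tongue (20 mm above the bench) with its +x end under the platen, and its x along the press's x to within about 3 degrees; its -x end sticks out of the front and can be gripped across its width from above, over the tongue, up to 60 mm from that end.
- tray: Shallow open aluminium tray fixed to the bench, outside 205 mm (its x) x 105 mm (its y) x 16 mm high, walls and floor 4 mm thick. Origin on the bench under its centre, z up.
- tape: Bystander: a roll of masking tape, 100 mm across, 25 mm high, lying flat. Origin on the bench under its centre.
- weight: Bystander: a cloth-covered paper weight, 48 x 76 x 35 mm. Origin at the centre of its underside.
- amber_tall: Bystander: a capped amber bottle, 43 mm across, 113 mm high. Origin at the centre of its underside.
- amber_low: Bystander: a smaller capped amber bottle, 31 mm across, 87 mm high. Origin at the centre of its underside.
- wax_tin: Bystander: a round tin, 61 mm across, 40 mm high. Origin at the centre of its underside.
- loupe: Bystander: a folded loupe, 34 x 46 x 13 mm, lying flat. Origin at the centre of its underside.
- pot: Bystander: a small white lidded pot, 40 mm across, 22 mm high. Origin at the centre of its underside.
- brush: Bystander: a paint brush 203 mm long lying on the bench. Origin at the centre of its underside.
Not all that is in view belongs to the job. Of the things that look like the tray, the larger one is meant.

How it is judged:
On the way, in this order (a step that is already met when the one before it is completed fails the run):
1. the collar is run up firmly against the rubber stop, the lath still in place (contact force between collar and anything else above 20 N and distance of lath_center from where it was at the start of the episode below 0.01 m), for 0.1 s.
2. the wheel is eased back until the collar is clear of the stop, press still open, lath still in place (contact force between collar and anything else below 1 N and value of joint stem above 0.004 m and distance of lath_center from where it was at the start of the episode below 0.01 m), for 0.2 s.
At the end, for the whole second after the job is handed in: The lath lies at rest flat on the tray's floor inside its walls (tilt under 0.05 rad, centre at most 14.5 mm above the bench), released; the press is left open (stem lifted more than 4 mm) with the collar clear of the stop (under 1 N) (x of lath_center in the frame of tray between -0.03 and 0.03 m and y of lath_center in the frame of tray between -0.04 and 0.04 m and z of lath_center in the frame of tray below 0.0145 m and angle between lath_center's own z axis and vertical below 0.05 rad and linear speed of lath below 0.02 m/s and contact force between collar and anything else below 1 N and value of joint stem above 0.004 m); the robot touches nothing.
It fails at once if the wheel is pulled up or pressed down with more than 25 N (2.5 mm of its spring float) (value of joint handwheel above 0.0025 m or value of joint handwheel below -0.0025 m).
It fails at once if the stop is forced (more than 110 N on the collar) (contact force between collar and anything else above 110 N).
It fails at once if the lath is dropped (faster than 0.7 m/s with no finger on it) (contact force between the fingers and lath below 0.05 N and linear speed of lath above 0.7 m/s).
It fails at once if a bystander is moved more than 30 mm (distance of any of tape, weight, amber_tall, amber_low, wax_tin, loupe, pot, brush from where it was at the start of the episode above 0.03 m).
It also fails if it takes over 72 s, if anything falls off the work surface, if the arm or the gripper's body presses on something with over 40 N, if the wrist force passes 120 N, or if a joint passes its speed limit or range.

## Working session

There is one attempt and no reset: what is moved stays moved. The work goes in short steps, Python scripts to look and compute and a tool call to move; the robot and the scene stay as the last step left them, time stands still between calls to the robot, and variables do not carry over. Pictures are saved under pics/ and viewed, and the job is handed in when it is done.

Besides the shell and the picture viewer there is one more tool, called after "Request:" by a JSON object that holds its "op" and its "data". arm_command: Moves the arm, as the interface text tells. Its arguments: {"type":"object","properties":{"moves":{"type":"array","items":{"type":"array","items":{"type":"array","items":{"type":"number"}}}},"force":{"type":"number"}},"required":["moves"]}

```bash
mkdir -p pics; cat > h.py <<'E'
from workcell import manip
import numpy as np, cv2
from scipy.spatial.transform import Rotation as R
def K(ci):
    f=210/np.tan(np.radians(ci["vfov"])/2)
    return np.array([[f,0,ci["cx"]],[0,f,ci["cy"]],[0,0,1.]])
def ray(ci,rc):
    p=cv2.undistortPoints(np.array([[[rc[1],rc[0]]]],float),K(ci),np.array(ci["dist_coeffs"]))[0,0]
    T=np.array(ci["pose"]);return T[:3,3],T[:3,:3]@np.array([p[0],p[1],1])
def atz(ci,rc,z):
    o,d=ray(ci,rc);return o+d*(z-o[2])/d[2]
def proj(ci,P):
    T=np.linalg.inv(np.array(ci["pose"]));P=np.atleast_2d(P);
    r,_=cv2.Rodrigues(T[:3,:3]);p,_=cv2.projectPoints(P.astype(float),r,T[:3,3],K(ci),np.array(ci["dist_coeffs"]));return p[:,0]
def save(name,img): cv2.imwrite("pics/"+name,cv2.cvtColor(img,cv2.COLOR_RGB2BGR))
E
python3 - <<'E'
from h import *
for c in ["scene","top","wrist"]:
    im=manip.camera(c);save(c+"0.png",im)
    ci=manip.camera_info(c);print(c,np.round(ci["pose"],3).tolist(),ci["vfov"],ci["dist_coeffs"])
o=manip.get_obs();print(o)
E
```

```text
scene [[-0.462, -0.683, 0.565, -0.064], [-0.887, 0.362, -0.288, 0.231], [-0.008, -0.634, -0.773, 0.949], [0.0, 0.0, 0.0, 1.0]] 57.82266186967042 [0.02727559 0.         0.         0.         0.        ]
top [[-0.021, -0.987, 0.158, 0.363], [-0.999, 0.026, 0.029, -0.092], [-0.033, -0.157, -0.987, 1.208], [0.0, 0.0, 0.0, 1.0]] 52.85476900437133 [-0.12688976  0.          0.          0.          0.        ]
wrist [[0.448, -0.856, -0.258, 0.346], [-0.894, -0.429, -0.128, -0.524], [-0.001, 0.288, -0.958, 0.373], [0.0, 0.0, 0.0, 1.0]] 70.77580212571434 [-0.02944427  0.          0.          0.          0.        ]
{'clock': 0.15, 'joint_pos': array([ 1.0833955 ,  0.33268173, -0.06470827,  1.46071395,  0.0216046 ,
        1.34992647, -0.08845496]), 'joint_velocities': array([-0.00088257, -0.00096762, -0.00119884, -0.00172845, -0.0012858 ,
       -0.00109831,  0.00116226]), 'tau': array([ 1.78411286e-03, -6.25829816e+01,  4.99529683e-02, -3.91850638e+01,
        1.62866368e-02,  7.52665306e-03, -2.20114947e-05]), 'position': array([ 0.28006844, -0.55851018,  0.30334323]), 'ee_rot': array([-0.68799107, -0.16323226,  0.68819168, -0.16252918]), 'ft_force': array([-0.88187856, -0.64370569,  0.34576105]), 'torque': array([-0.00123577,  0.00645494, -0.03087893]), 'grip_width': 0.9970848668476108}
```

View pics/scene0.png

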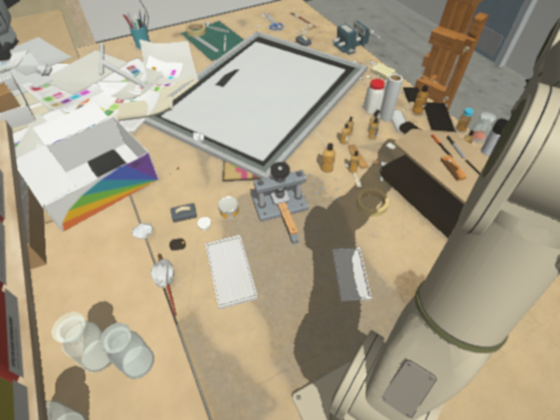

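View pics/top0.png

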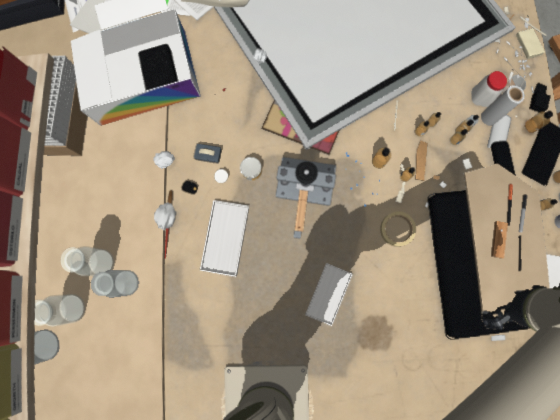

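View pics/wrist0.png

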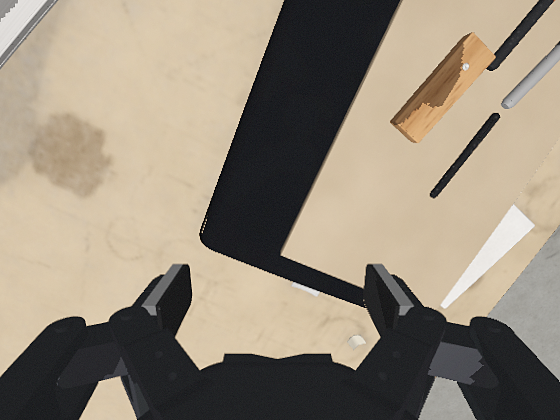

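```bash
python3 - <<'E'
from h import *
for c in ["scene","top"]:
    ci=manip.camera_info(c)
    for q,z in [("wheel_center",.16),("lath_center",.027),("tray",0),("press",0)]:
        for r in manip.pinpoint(q,c)[:3]:
            print(c,q,np.round(r["pixel"],1),round(r["confidence"],2),np.round(atz(ci,r["pixel"],z),4))
E
```

```text
scene wheel_center [164.8 283.1] 0.78 [ 0.6342 -0.1438  0.16  ]
scene lath_center [215.  284.4] 0.61 [ 0.5591 -0.1086  0.027 ]
scene tray [275.7 350.3] 0.78 [ 0.3039 -0.1801  0.    ]
scene tray [270.5 232.9] 0.68 [0.4713 0.1029 0.    ]
scene press [206.7 278.8] 0.89 [ 0.6152 -0.1185  0.    ]
top wheel_center [168.3 306.6] 0.79 [ 0.6312 -0.1251  0.16  ]
top wheel_center [176.4 401.8] 0.5 [ 0.6038 -0.3672  0.16  ]
top lath_center [204.  301.6] 0.78 [ 0.5616 -0.1119  0.027 ]
top lath_center [177.4 223. ] 0.37 [0.6456 0.1125 0.027 ]
top lath_center [172.1 303.8] 0.21 [ 0.6543 -0.1209  0.027 ]
top tray [239.  226.2] 0.95 [0.4697 0.1076 0.    ]
top tray [295.2 331.1] 0.79 [ 0.3039 -0.1883  0.    ]
top press [183.1 305.1] 0.86 [ 0.6278 -0.1244  0.    ]
top press [163.7 379. ] 0.2 [ 0.6806 -0.3441  0.    ]
```

```bash
python3 - <<'E'
from h import *
for c in ["top","scene"]:
    im=manip.camera(c); ci=manip.camera_info(c)
    for q,z in [("wheel_center",.16),("lath_center",.034),("tray",0.016),("press",0.1)]:
        for r in manip.regions_of(q,c)[:2]:
            m=r["mask"].astype(np.uint8)
            ys,xs=np.nonzero(m)
            pts=np.array([atz(ci,(y,x),z)[:2] for y,x in zip(ys,xs)])
            rect=cv2.minAreaRect((pts*1000).astype(np.float32))
            print(c,q,round(r["confidence"],2),m.sum(),np.round(pts.mean(0),4),"rect mm",np.round(rect[0],1),np.round(rect[1],1),round(rect[2],1))
    if c=="top": 
        save("topz.png",cv2.resize(im[140:290,190:350],None,fx=5,fy=5,interpolation=cv2.INTER_CUBIC)[:600])
        save("topz2.png",cv2.resize(im[145:250,190:350],None,fx=5,fy=5,interpolation=cv2.INTER_CUBIC))
    else: save("scz.png",cv2.resize(im[150:260,200:350],None,fx=5,fy=5,interpolation=cv2.INTER_CUBIC))
E
```

```text
top wheel_center 0.67 416 [ 0.6196 -0.1245] rect mm [ 619.1 -124.5] [53.6 57.6] 88.4
top lath_center 0.89 330 [ 0.5417 -0.1099] rect mm [ 542.5 -110.3] [ 23.8 112.5] 81.0
top tray 0.88 2637 [0.4707 0.1109] rect mm [471.7 110.8] [107.6 202.5] 79.1
top tray 0.85 1658 [ 0.308  -0.1792] rect mm [ 308.2 -179.4] [ 82.9 157.8] 66.4
top press 0.57 2338 [ 0.6098 -0.1224] rect mm [ 564.9 -112.7] [161.6 210.5] 79.9
scene wheel_center 0.61 266 [ 0.6204 -0.1235] rect mm [ 620.9 -125. ] [55.2 64.6] 63.2
scene lath_center 0.7 300 [ 0.5375 -0.1078] rect mm [ 539.9 -108.8] [ 28.1 125.5] 80.6
scene lath_center 0.23 44 [ 0.634  -0.1305] rect mm [ 633.9 -131. ] [28.6 20.9] 62.1
scene tray 0.93 2615 [0.4626 0.1133] rect mm [468.4 112.5] [108.5 215. ] 79.2
scene tray 0.69 1595 [ 0.3006 -0.1753] rect mm [ 304.2 -177.8] [ 85.7 161.6] 65.0
scene press 0.75 2366 [ 0.5896 -0.1079] rect mm [571.1 -94. ] [167.1 312.8] 61.4
```

View pics/topz2.png

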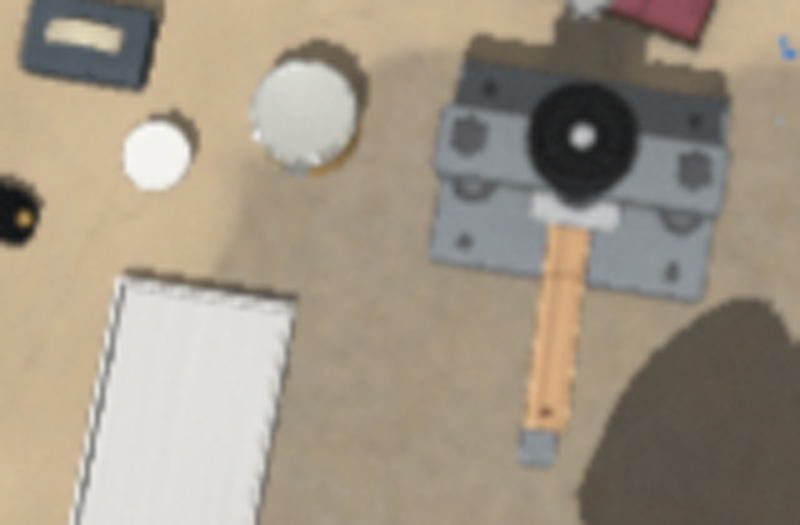

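View pics/scz.png

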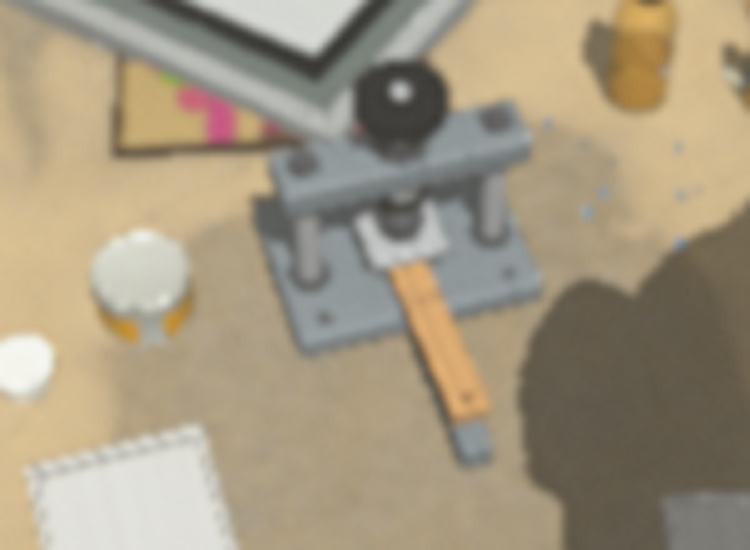

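```bash
python3 - <<'E'
from h import *
ct,cs=manip.camera_info("top"),manip.camera_info("scene")
def tri(a,b):
    o1,d1=ray(ct,a);o2,d2=ray(cs,b)
    A=np.stack([d1,-d2],1);s=np.linalg.lstsq(A,o2-o1,rcond=None)[0]
    p,q=o1+s[0]*d1,o2+s[1]*d2
    return np.round((p+q)/2,4),np.round(np.linalg.norm(p-q),4)
t=lambda x,y:(145+y/5-.4,190+x/5-.4); s=lambda x,y:(150+y/5-.4,200+x/5-.4)
print("wheel",tri(t(582,137),s(401,102)), tri(t(582,135),s(401,91)))
print("tongue end left",tri(t(519,462),s(463,466)),"R",tri(t(551,466),s(490,460)))
print("lath end",tri(t(527,428),s(453,417)),tri(t(567,432),s(487,413)))
print("base corners FL",tri(t(432,260),s(308,352)),"FR",tri(t(698,299),s(541,290)))
for p in [(527,428),(567,432),(549,228),(588,229)]: print("lath z.034",np.round(atz(ct,t(*p),.034),4))
for p in [(453,417),(487,413),(393,268),(426,264)]: print("lath sc z.034",np.round(atz(cs,s(*p),.034),4))
for p in [(519,462),(551,466),(432,260),(698,299)]: print("press z.02",np.round(atz(ct,t(*p),.02),4))
for p in [(465,463),(490,460),(308,352),(541,290)]: print("press sc z.0 /.02",np.round(atz(cs,s(*p),.0),4),np.round(atz(cs,s(*p),.02),4))
for p in [(471,134),(695,170)]: print("nut .129",np.round(atz(ct,t(*p),.129),4))
for p in [(301,160),(497,117)]: print("nut sc .129",np.round(atz(cs,s(*p),.129),4))
E
```

```text
wheel (array([ 0.6208, -0.1243,  0.1601]), np.float64(0.0026)) (array([ 0.6194, -0.1238,  0.1706]), np.float64(0.0022))
tongue end left (array([ 0.4699, -0.0866,  0.0087]), np.float64(0.0009)) R (array([ 0.4678, -0.1043,  0.0053]), np.float64(0.0002))
lath end (array([ 0.4874, -0.0905,  0.0339]), np.float64(0.0019)) (array([ 0.4856, -0.1128,  0.0254]), np.float64(0.0022))
base corners FL (array([ 0.5868, -0.0406,  0.0118]), np.float64(0.0036)) FR (array([ 0.5601, -0.1918,  0.0137]), np.float64(0.0018))
lath z.034 [ 0.4868 -0.0913  0.034 ]
lath z.034 [ 0.484  -0.1135  0.034 ]
lath z.034 [ 0.6003 -0.1067  0.034 ]
lath z.034 [ 0.5991 -0.1288  0.034 ]
lath sc z.034 [ 0.4879 -0.0897  0.034 ]
lath sc z.034 [ 0.4811 -0.1087  0.034 ]
lath sc z.034 [ 0.6042 -0.1109  0.034 ]
lath sc z.034 [ 0.5974 -0.1305  0.034 ]
press z.02 [ 0.4692 -0.0863  0.02  ]
press z.02 [ 0.4665 -0.1043  0.02  ]
press z.02 [ 0.5863 -0.0394  0.02  ]
press z.02 [ 0.5596 -0.1905  0.02  ]
press sc z.0 /.02 [ 0.4759 -0.092   0.    ] [ 0.4646 -0.0852  0.02  ]
press sc z.0 /.02 [ 0.4708 -0.1062 -0.    ] [ 0.4596 -0.0991  0.02  ]
press sc z.0 /.02 [ 0.5938 -0.0454  0.    ] [ 0.5799 -0.0396  0.02  ]
press sc z.0 /.02 [ 0.5686 -0.1987 -0.    ] [ 0.5553 -0.1897  0.02  ]
nut .129 [ 0.6325 -0.066   0.129 ]
nut .129 [ 0.6099 -0.1826  0.129 ]
nut sc .129 [ 0.6325 -0.0657  0.129 ]
nut sc .129 [ 0.609  -0.1841  0.129 ]
```

```bash
cat >> h.py <<'E'
def tool():
    o=manip.get_obs();return o,R.from_quat(o["ee_rot"]).as_matrix()
def go(target):
    o,M=tool();d=M.T@(np.array(target)-o["position"])/0.025
    print("pos",np.round(o["position"],4),"j7",round(o["joint_pos"][6],3),"tooly yaw",round(np.degrees(np.arctan2(M[1,1],M[0,1])),1),"tilt",round(np.degrees(np.arccos(-M[2,0])),2),"t",round(o["clock"],2),"units",np.round(d,3)); return d
def st():
    o,M=tool();print("t",round(o["clock"],2),"pos",np.round(o["position"],4),"F",np.round(o["ft_force"],2),"T",np.round(o["torque"],3),"j7",round(o["joint_pos"][6],3),"w",round(o["grip_width"],3),"yaw",round(np.degrees(np.arctan2(M[1,1],M[0,1])),1),"upvec",np.round(M[:,0],4))
E
python3 -c "
from h import *
go([.62,-.124,.26]);print(np.round(tool()[1],3))"
```

```text
pos [ 0.2801 -0.5587  0.3039] j7 -0.089 tooly yaw -63.4 tilt 0.0 t 1.05 units [  1.757  -9.451 -19.946]
[[ 0.     0.448 -0.894]
 [-0.    -0.894 -0.448]
 [-1.     0.    -0.   ]]
```

Request:
{"op": "arm_command", "data": {"moves": [[[0,0,-0.47,-1,-7],[0,0,-0.4,-1,0],[0,0,-0.4,-1,0],[0,0,-0.4,-1,0],[0,0,-0.4,-1,0],[0,0,-0.4,-1,0],[0,0,-0.4,-1,0],[0,0,-0.4,-1,0],[0,0,-0.4,-1,0],[0,0,-0.4,-1,0]]]}}

```text
clock: 1.88
position: [0.4353, -0.3363, 0.3041]
ee_rot: [0.677, 0.204, -0.677, 0.205]
ft_force: [0.6, -0.9, -0.6]
grip_width: 0.996
```

```bash
python3 -c "
from h import *
st();go([.62,-.124,.26]);print(tool()[0]['joint_pos'])"
```

```text
t 1.88 pos [ 0.4353 -0.3363  0.3041] F [ 0.6  -0.86 -0.57] T [ 0.013 -0.044 -0.018] j7 -0.446 w 0.996 yaw -56.4 upvec [ 2.e-04 -4.e-04 -1.e+00]
pos [ 0.4353 -0.3363  0.3041] j7 -0.446 tooly yaw -56.4 tilt 0.02 t 1.88 units [  1.763  -2.981 -10.854]
[ 0.79962199  0.18059293 -0.25388395  1.65161183  0.04683076  1.31492971
 -0.44608702]
```

Request:
{"op": "arm_command", "data": {"moves": [[[0,0,-0.27,-0.99,0],[0,0,-0.27,-0.99,0],[0,0,-0.27,-0.99,0],[0,0,-0.27,-0.99,0],[0,0,-0.27,-0.99,0],[0,0,-0.27,-0.99,0],[0,0,-0.27,-0.99,0],[0,0,-0.27,-0.99,0],[0,0.4,-0.27,-0.99,0],[0,0.4,-0.27,-0.99,0],[0,0.4,-0.27,-0.95,0],[0,0.4,0,0,7]]]}}

```text
clock: 2.88
position: [0.6217, -0.1198, 0.2632]
ee_rot: [0.688, 0.167, -0.687, 0.165]
ft_force: [0.5, 1.2, 0.5]
grip_width: 0.996
```

```bash
python3 -c "
from h import *
st();go([.62,-.124,.26]);print(tool()[0]['joint_pos'])
save('w1.png',manip.camera('wrist'))"
```

```text
t 2.88 pos [ 0.6217 -0.1198  0.2632] F [0.5  1.22 0.48] T [ 0.081 -0.008  0.032] j7 -1.082 w 0.996 yaw -62.9 upvec [ 0.0011  0.003  -1.    ]
pos [ 0.6217 -0.1198  0.2632] j7 -1.082 tooly yaw -62.9 tilt 0.18 t 2.88 units [0.128 0.12  0.139]
[ 0.41170186  0.40040428 -0.38251037  1.47699492  0.1486966   1.29242393
 -1.08206119]
```

View pics/w1.png

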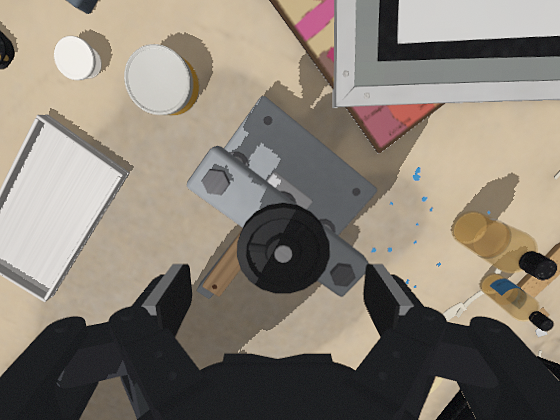

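```bash
python3 -c "
from h import *
ci=manip.camera_info('wrist')
print(manip.pinpoint('wheel_center','wrist')[:1])
for p in [(249,284),(253,283)]: print(atz(ci,p,.167),atz(ci,p,.172))
for r in manip.regions_of('wheel_center','wrist')[:1]:
  print(r['rect'])
st()"
```

```text
[{'pixel': [244.6, 283.1], 'confidence': 0.84}]
[ 0.62351276 -0.12319015  0.167     ] [ 0.62543782 -0.1221259   0.172     ]
[ 0.62089922 -0.12381595  0.167     ] [ 0.62290401 -0.12273261  0.172     ]
[236.5, 199.5, 333.1, 292.1]
t 3.03 pos [ 0.6191 -0.1255  0.2632] F [-1.15 -0.6   0.73] T [ 0.004  0.032 -0.012] j7 -1.079 w 1.0 yaw -63.2 upvec [-1.8e-03 -1.0e-04 -1.0e+00]
```

Request:
{"op": "arm_command", "data": {"moves": [[[0,0,0,0,7],[0,0,0,0,7],[0,0,0,0,7],[0,0,0,0,7],[0,0,0,0,7],[0,0,0,0,7],[0,0,0,0,7],[0,0,0,0,7],[0,0,0,0,7],[0,0,0,0,7],[0,0,0,0,7],[0,0,0,0,0]]]}}

```text
clock: 4.03
position: [0.6193, -0.1267, 0.2652]
ee_rot: [0.64, -0.302, -0.639, -0.302]
ft_force: [1.0, -1.2, -0.9]
grip_width: 1.003
```

```bash
python3 -c "
from h import *
st();go([.62,-.124,.26]);print(tool()[0]['joint_pos'])
im=manip.camera('wrist');save('w2.png',im)
print(manip.pinpoint('wheel_center','wrist')[:1])"
```

```text
t 4.03 pos [ 0.6193 -0.1267  0.2652] F [ 0.98 -1.2  -0.91] T [ 0.015 -0.023  0.045] j7 -2.371 w 1.003 yaw -140.6 upvec [ 1.4e-03 -9.0e-04 -1.0e+00]
pos [ 0.6193 -0.1267  0.2652] j7 -2.371 tooly yaw -140.6 tilt 0.1 t 4.03 units [ 0.207 -0.091  0.067]
[ 0.26357958  0.37487533 -0.1737724   1.4881276   0.06689652  1.28284894
 -2.37136189]
[{'pixel': [243.6, 269.2], 'confidence': 0.63}]
```

View pics/w2.png

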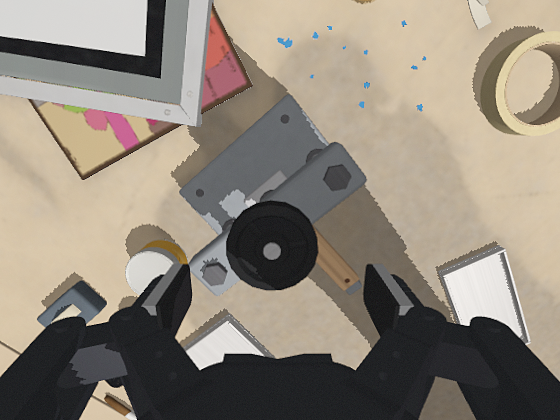

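```bash
python3 -c "
from h import *
st()
ci=manip.camera_info('wrist');im=manip.camera('wrist')
print('pin',manip.pinpoint('wheel_center','wrist')[:1])
ps=[r['pixel'] for r in manip.pinpoint('wheel_center','wrist')[:1]]
for p in ps+[(249,271.5)]: print(p,atz(ci,p,.16),atz(ci,p,.167))
print(proj(ci,[[.62,-.124,.167],[.62,-.124,.16]]))
r=manip.regions_of('wheel_center','wrist')[0];print(r['rect'])
st();go([.62,-.124,.26])"
```

```text
t 4.13 pos [ 0.6194 -0.1263  0.2648] F [0.63 0.17 0.37] T [0.012 0.021 0.052] j7 -2.363 w 1.004 yaw -140.1 upvec [ 1.e-03 -7.e-04 -1.e+00]
pin [{'pixel': [242.8, 269.9], 'confidence': 0.89}]
[242.8, 269.9] [ 0.6244008  -0.12252524  0.16      ] [ 0.62610314 -0.12486437  0.167     ]
(249, 271.5) [ 0.62089099 -0.1198772   0.16      ] [ 0.62273374 -0.12232227  0.167     ]
[[276.65401608 249.69917606]
 [276.68499804 245.25978846]]
[224.7, 198.5, 321.6, 290.7]
t 4.33 pos [ 0.6194 -0.1257  0.2642] F [-0.36 -0.14 -0.5 ] T [-0.005  0.025  0.013] j7 -2.366 w 0.998 yaw -140.2 upvec [ 3.e-04 -1.e-04 -1.e+00]
pos [ 0.6194 -0.1257  0.2642] j7 -2.366 tooly yaw -140.2 tilt 0.02 t 4.33 units [ 0.166 -0.061  0.038]
```

```bash
python3 -c "
from h import *
go([.6215,-.1238,.213])"
```

```text
pos [ 0.6194 -0.1257  0.2642] j7 -2.366 tooly yaw -140.2 tilt 0.02 t 4.33 units [ 2.046 -0.112  0.006]
```

Request:
{"op": "arm_command", "data": {"moves": [[[0,0.4,-0.11,0,0],[0,0.4,0,0,0],[0,0.4,0,0,0],[0,0.4,0,0,0],[0,0.3,0,0,6],[0,0.15,0,0,0],[0,0,0,0,0],[0,0,0,0,0],[0,0,0,0,0]]]}}

```text
clock: 5.08
position: [0.6218, -0.1236, 0.213]
ee_rot: [0.624, -0.333, -0.623, -0.333]
ft_force: [0.7, -0.1, -0.2]
grip_width: 0.997
```

```bash
python3 -c "
from h import *
st();go([.6215,-.1238,.213])
im=manip.camera('wrist');save('w3.png',im);save('s3.png',cv2.resize(manip.camera('scene')[100:260,180:380],None,fx=3.7,fy=3.7));
"
```

```text
t 5.08 pos [ 0.6218 -0.1236  0.213 ] F [ 0.69 -0.11 -0.18] T [0.058 0.02  0.062] j7 -2.477 w 0.997 yaw -146.2 upvec [ 7.e-04 -1.e-04 -1.e+00]
pos [ 0.6218 -0.1236  0.213 ] j7 -2.477 tooly yaw -146.2 tilt 0.04 t 5.08 units [0.002 0.014 0.001]
```

View pics/w3.png

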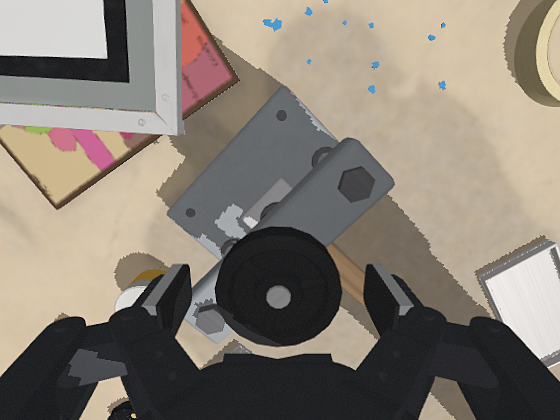

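View pics/s3.png

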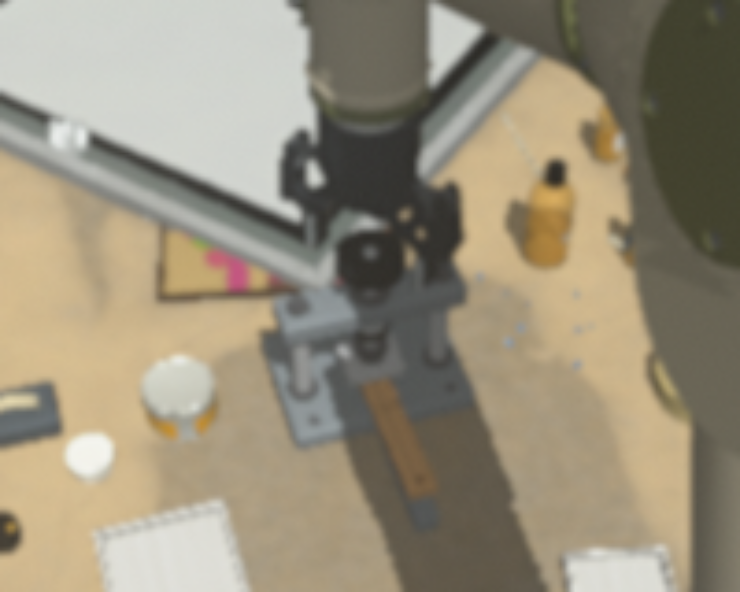

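Request:
{"op": "arm_command", "data": {"moves": [[[0.2,0,0,0,0],[0.25,0,0,0,0],[0.3,0,0,0,0],[0.4,0,0,0,0],[0.6,0,0,0,0],[0.6,0,0,0,0]]], "force": 45}}

```text
clock: 5.68
position: [0.6216, -0.1237, 0.213]
ee_rot: [0.623, -0.334, -0.623, -0.334]
ft_force: [-1.5, 0.1, 3.0]
grip_width: 0.663
```

```bash
python3 -c "
from h import *
st()"
```

```text
t 5.68 pos [ 0.6216 -0.1237  0.213 ] F [-1.47  0.11  2.98] T [-0.063  0.314  0.006] j7 -2.479 w 0.663 yaw -146.4 upvec [ 2.e-04 -3.e-04 -1.e+00]
```

Request:
{"op": "arm_command", "data": {"moves": [[[0.6,-0.016,0,0,-6],[0.6,-0.016,0,0,-6],[0.6,-0.016,0,0,-6],[0.6,-0.016,0,0,-6],[0.6,-0.016,0,0,-6],[0.6,-0.016,0,0,-6],[0.6,0,0,0,0]]]}}

```text
clock: 6.27
position: [0.6217, -0.1237, 0.2154]
ee_rot: [0.696, -0.123, -0.696, -0.123]
ft_force: [-1.1, 0.5, 2.8]
grip_width: 0.662
```

```bash
python3 -c "
from h import *
st()"
```

```text
t 6.27 pos [ 0.6217 -0.1237  0.2154] F [-1.11  0.55  2.82] T [-0.028  0.293  0.074] j7 -1.877 w 0.662 yaw -110.1 upvec [ 5.e-04  0.e+00 -1.e+00]
```

Request:
{"op": "arm_command", "data": {"moves": [[[0.6,-0.016,0,0,-6],[0.6,-0.016,0,0,-6],[0.6,-0.016,0,0,-6],[0.6,-0.016,0,0,-6],[0.6,-0.016,0,0,-6],[0.6,-0.016,0,0,-6],[0.6,-0.016,0,0,-6],[0.6,-0.016,0,0,-6],[0.6,-0.016,0,0,-6],[0.6,-0.016,0,0,-6],[0.6,0,0,0,0],[0.6,0,0,0,0]]]}}

```text
clock: 7.27
position: [0.6217, -0.1236, 0.2193]
ee_rot: [0.666, 0.238, -0.666, 0.238]
ft_force: [-1.2, 0.4, 3.7]
grip_width: 0.658
```

```bash
python3 -c "
from h import *
st();save('s4.png',cv2.resize(manip.camera('scene')[100:260,180:380],None,fx=3.7,fy=3.7));st()"
```

```text
t 7.27 pos [ 0.6217 -0.1236  0.2193] F [-1.16  0.44  3.72] T [0.128 0.203 0.116] j7 -0.893 w 0.658 yaw -50.7 upvec [ 4.e-04  1.e-04 -1.e+00]
t 7.32 pos [ 0.6217 -0.1236  0.2192] F [-0.91  0.36  4.4 ] T [0.029 0.205 0.082] j7 -0.893 w 0.662 yaw -50.7 upvec [ 4.e-04 -0.e+00 -1.e+00]
```

View pics/s4.png

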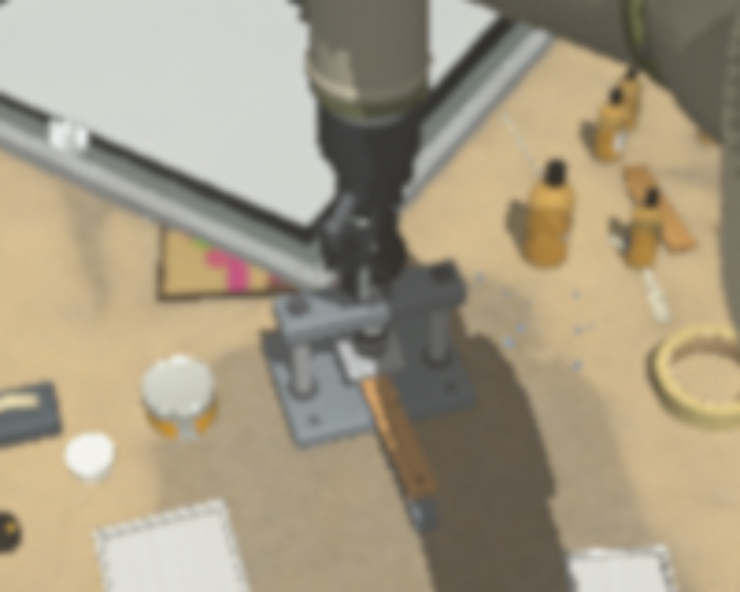

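Request:
{"op": "arm_command", "data": {"moves": [[[0.6,-0.016,0,0,-6],[0.6,-0.016,0,0,-6],[0.6,-0.016,0,0,-6],[0.6,-0.016,0,0,-6],[0.6,-0.016,0,0,-6],[0.6,-0.008,0,0,-3],[0.6,-0.008,0,0,-3],[0.6,-0.008,0,0,-3],[0.6,-0.008,0,0,-3]]]}}

```text
clock: 8.07
position: [0.6216, -0.1235, 0.222]
ee_rot: [0.536, 0.462, -0.536, 0.462]
ft_force: [-1.0, 0.6, 3.9]
grip_width: 0.664
```

```bash
python3 -c "
from h import *
st()"
```

```text
t 8.07 pos [ 0.6216 -0.1235  0.222 ] F [-1.04  0.59  3.9 ] T [ 0.146  0.318 -0.191] j7 -0.197 w 0.664 yaw -8.5 upvec [ 1.e-04  0.e+00 -1.e+00]
```

Request:
{"op": "arm_command", "data": {"moves": [[[0.6,-0.008,0,0,-3],[0.6,-0.008,0,0,-3],[0.6,-0.008,0,0,-3],[0.6,-0.008,0,0,-3]]]}}

```text
clock: 8.4
position: [0.6216, -0.1235, 0.2228]
ee_rot: [0.484, 0.515, -0.484, 0.515]
ft_force: [-2.1, 1.0, 3.6]
grip_width: 0.662
```

```bash
python3 -c "
from h import *
st()"
```

```text
t 8.4 pos [ 0.6216 -0.1235  0.2228] F [-2.07  0.99  3.59] T [ 0.141  0.335 -0.16 ] j7 0.001 w 0.662 yaw 3.5 upvec [ 1.e-04  0.e+00 -1.e+00]
```

Request:
{"op": "arm_command", "data": {"moves": [[[0.6,-0.008,0,0,-3],[0.6,-0.008,0,0,-3],[0.6,-0.008,0,0,-3],[0.6,-0.008,0,0,-3]]]}}

```text
clock: 8.73
position: [0.6216, -0.1235, 0.2236]
ee_rot: [0.428, 0.563, -0.428, 0.563]
ft_force: [-1.6, 1.2, 4.2]
grip_width: 0.661
```

```bash
python3 -c "
from h import *
st()"
```

```text
t 8.73 pos [ 0.6216 -0.1235  0.2236] F [-1.61  1.2   4.23] T [ 0.129  0.338 -0.229] j7 0.198 w 0.661 yaw 15.5 upvec [-0. -0. -1.]
```

Request:
{"op": "arm_command", "data": {"moves": [[[0.6,-0.008,0,0,-3],[0.6,-0.008,0,0,-3],[0.6,-0.008,0,0,-3],[0.6,-0.008,0,0,-3]]]}}

```text
clock: 9.07
position: [0.6216, -0.1235, 0.2244]
ee_rot: [0.367, 0.605, -0.367, 0.605]
ft_force: [-1.8, 0.7, 4.2]
grip_width: 0.663
```

```bash
python3 -c "
from h import *
st()"
```

```text
t 9.07 pos [ 0.6216 -0.1235  0.2244] F [-1.77  0.72  4.22] T [ 0.143  0.37  -0.188] j7 0.395 w 0.663 yaw 27.5 upvec [-1.e-04 -0.e+00 -1.e+00]
```

Request:
{"op": "arm_command", "data": {"moves": [[[0.6,-0.008,0,0,-3],[0.6,-0.008,0,0,-3],[0.6,-0.008,0,0,-3],[0.6,-0.008,0,0,-3]]]}}

```text
clock: 9.4
position: [0.6216, -0.1235, 0.2251]
ee_rot: [0.302, 0.64, -0.302, 0.64]
ft_force: [-1.7, 0.9, 4.3]
grip_width: 0.664
```

```bash
python3 -c "
from h import *
st()"
```

```text
t 9.4 pos [ 0.6216 -0.1235  0.2251] F [-1.66  0.92  4.28] T [ 0.144  0.357 -0.196] j7 0.591 w 0.664 yaw 39.5 upvec [-1.e-04 -0.e+00 -1.e+00]
```

Request:
{"op": "arm_command", "data": {"moves": [[[0.6,-0.008,0,0,-3],[0.6,-0.008,0,0,-3],[0.6,-0.008,0,0,-3],[0.6,-0.008,0,0,-3]]]}}

```text
clock: 9.73
position: [0.6215, -0.1236, 0.2259]
ee_rot: [0.233, 0.668, -0.233, 0.668]
ft_force: [-1.8, 0.0, 4.8]
grip_width: 0.662
```

```bash
python3 -c "
from h import *
st()"
```

```text
t 9.73 pos [ 0.6215 -0.1236  0.2259] F [-1.83  0.03  4.79] T [ 0.104  0.457 -0.181] j7 0.787 w 0.662 yaw 51.5 upvec [-2.e-04 -0.e+00 -1.e+00]
```

Request:
{"op": "arm_command", "data": {"moves": [[[0.6,-0.009,0,0,-3],[0.6,-0.009,0,0,-3],[0.6,-0.009,0,0,-3],[0.6,-0.009,0,0,-3]]]}}

```text
clock: 10.07
position: [0.6215, -0.1235, 0.2268]
ee_rot: [0.162, 0.688, -0.162, 0.688]
ft_force: [-1.4, -0.6, 4.1]
grip_width: 0.665
```

```bash
python3 -c "
from h import *
st()"
```

```text
t 10.07 pos [ 0.6215 -0.1235  0.2268] F [-1.38 -0.58  4.1 ] T [ 0.15   0.43  -0.206] j7 0.983 w 0.665 yaw 63.5 upvec [-3.e-04 -0.e+00 -1.e+00]
```

Request:
{"op": "arm_command", "data": {"moves": [[[0.6,-0.008,0,0,-3],[0.6,-0.008,0,0,-3],[0.6,-0.008,0,0,-3],[0.6,-0.008,0,0,-3]]]}}

```text
clock: 10.4
position: [0.6215, -0.1236, 0.2276]
ee_rot: [0.089, 0.702, -0.089, 0.701]
ft_force: [-2.2, 0.1, 3.8]
grip_width: 0.661
```

```bash
python3 -c "
from h import *
st()"
```

```text
t 10.4 pos [ 0.6215 -0.1236  0.2276] F [-2.16  0.12  3.81] T [ 0.102  0.409 -0.143] j7 1.178 w 0.661 yaw 75.5 upvec [-3.e-04 -1.e-04 -1.e+00]
```

Request:
{"op": "arm_command", "data": {"moves": [[[0.6,-0.008,0,0,-3],[0.6,-0.008,0,0,-3],[0.6,-0.008,0,0,-3],[0.6,-0.008,0,0,-3]]]}}

```text
clock: 10.73
position: [0.6215, -0.1236, 0.2284]
ee_rot: [0.015, 0.707, -0.015, 0.707]
ft_force: [-2.3, 0.2, 4.4]
grip_width: 0.661
```

```bash
python3 -c "
from h import *
st()"
```

```text
t 10.73 pos [ 0.6215 -0.1236  0.2284] F [-2.32  0.17  4.42] T [ 0.121  0.421 -0.224] j7 1.373 w 0.661 yaw 87.5 upvec [-3.e-04 -1.e-04 -1.e+00]
```

Request:
{"op": "arm_command", "data": {"moves": [[[0.6,-0.008,0,0,-3],[0.6,-0.008,0,0,-3],[0.6,-0.008,0,0,-3],[0.6,-0.008,0,0,-3]]]}}

```text
clock: 11.07
position: [0.6215, -0.1236, 0.2292]
ee_rot: [-0.059, 0.705, 0.058, 0.705]
ft_force: [-1.8, -0.3, 4.4]
grip_width: 0.66
```

```bash
python3 -c "
from h import *
st()"
```

```text
t 11.07 pos [ 0.6215 -0.1236  0.2292] F [-1.81 -0.26  4.35] T [ 0.035  0.451 -0.261] j7 1.568 w 0.66 yaw 99.5 upvec [-4.e-04 -2.e-04 -1.e+00]
```

Request:
{"op": "arm_command", "data": {"moves": [[[0.6,-0.008,0,0,-3],[0.6,-0.008,0,0,-3]]]}}

```text
clock: 11.23
position: [0.6215, -0.1236, 0.2296]
ee_rot: [-0.095, 0.701, 0.095, 0.7]
ft_force: [-1.3, 1.0, 4.5]
grip_width: 0.666
```

```bash
python3 -c "
from h import *
st()"
```

```text
t 11.23 pos [ 0.6215 -0.1236  0.2296] F [-1.31  1.04  4.47] T [ 0.072  0.407 -0.22 ] j7 1.665 w 0.666 yaw 105.5 upvec [-4.e-04 -2.e-04 -1.e+00]
```

Request:
{"op": "arm_command", "data": {"moves": [[[0.6,-0.008,0,0,-3],[0.6,-0.008,0,0,-3]]]}}

```text
clock: 11.4
position: [0.6215, -0.1236, 0.23]
ee_rot: [-0.132, 0.695, 0.132, 0.695]
ft_force: [-1.8, 0.5, 3.8]
grip_width: 0.659
```

```bash
python3 -c "
from h import *
st()"
```

```text
t 11.4 pos [ 0.6215 -0.1236  0.23  ] F [-1.85  0.53  3.84] T [ 0.098  0.439 -0.212] j7 1.762 w 0.659 yaw 111.5 upvec [-4.e-04 -1.e-04 -1.e+00]
```

Request:
{"op": "arm_command", "data": {"moves": [[[0.6,-0.008,0,0,-3],[0.6,-0.008,0,0,-3]]]}}

```text
clock: 11.57
position: [0.6215, -0.1237, 0.2304]
ee_rot: [-0.168, 0.687, 0.168, 0.687]
ft_force: [-2.4, 0.4, 3.7]
grip_width: 0.664
```

```bash
python3 -c "
from h import *
st()"
```

```text
t 11.57 pos [ 0.6215 -0.1237  0.2304] F [-2.42  0.43  3.68] T [ 0.026  0.421 -0.21 ] j7 1.859 w 0.664 yaw 117.5 upvec [-5.e-04 -2.e-04 -1.e+00]
```

Request:
{"op": "arm_command", "data": {"moves": [[[0.6,-0.008,0,0,-3],[0.6,-0.008,0,0,-3]]]}}

```text
clock: 11.73
position: [0.6215, -0.1237, 0.2307]
ee_rot: [-0.204, 0.677, 0.204, 0.677]
ft_force: [-2.2, 0.2, 4.6]
grip_width: 0.665
```

```bash
python3 -c "
from h import *
st();save('s5.png',cv2.resize(manip.camera('scene')[100:260,180:380],None,fx=3.7,fy=3.7));st()"
```

```text
t 11.73 pos [ 0.6215 -0.1237  0.2307] F [-2.19  0.15  4.64] T [ 0.006  0.432 -0.287] j7 1.955 w 0.665 yaw 123.5 upvec [-5.e-04 -2.e-04 -1.e+00]
t 11.78 pos [ 0.6215 -0.1237  0.2307] F [-2.51  0.52  3.46] T [ 0.048  0.487 -0.262] j7 1.959 w 0.662 yaw 123.7 upvec [-5.e-04 -2.e-04 -1.e+00]
```

View pics/s5.png

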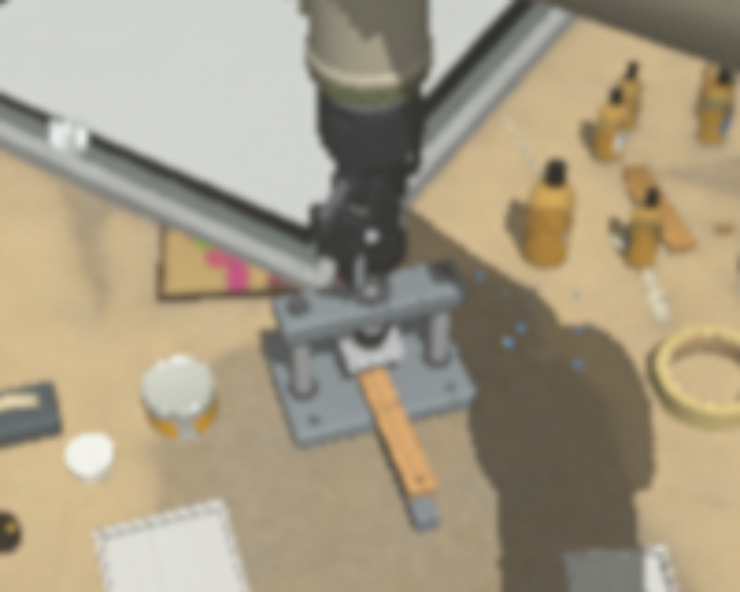

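Request:
{"op": "arm_command", "data": {"moves": [[[0.6,-0.008,0,0,-3],[0.6,-0.008,0,0,-3]]]}}

```text
clock: 11.95
position: [0.6215, -0.1237, 0.231]
ee_rot: [-0.239, 0.666, 0.239, 0.665]
ft_force: [-1.6, -0.1, 2.9]
grip_width: 0.665
```

```bash
python3 -c "
from h import *
st()"
```

```text
t 11.95 pos [ 0.6215 -0.1237  0.231 ] F [-1.55 -0.08  2.89] T [ 0.077  0.494 -0.308] j7 2.051 w 0.665 yaw 129.4 upvec [-5.e-04 -2.e-04 -1.e+00]
```

Request:
{"op": "arm_command", "data": {"moves": [[[0.6,-0.008,0,0,-3],[0.6,-0.008,0,0,-3]]]}}

```text
clock: 12.12
position: [0.6215, -0.1237, 0.2315]
ee_rot: [-0.273, 0.652, 0.273, 0.652]
ft_force: [-1.8, 0.8, 4.4]
grip_width: 0.664
```

```bash
python3 -c "
from h import *
st()"
```

```text
t 12.12 pos [ 0.6215 -0.1237  0.2315] F [-1.77  0.79  4.39] T [ 0.065  0.377 -0.38 ] j7 2.148 w 0.664 yaw 135.5 upvec [-5.e-04 -1.e-04 -1.e+00]
```

Request:
{"op": "arm_command", "data": {"moves": [[[0.6,-0.008,0,0,-3],[0.6,0,0,0,0],[0.6,0,0,0,0],[0.6,0,0,0,0]]]}}

```text
clock: 12.45
position: [0.6215, -0.1237, 0.2317]
ee_rot: [-0.29, 0.645, 0.29, 0.645]
ft_force: [-2.5, -0.1, 3.9]
grip_width: 0.662
```

```bash
python3 -c "
from h import *
st()"
```

```text
t 12.45 pos [ 0.6215 -0.1237  0.2317] F [-2.52 -0.08  3.87] T [ 0.037  0.502 -0.219] j7 2.196 w 0.662 yaw 138.4 upvec [-3.e-04 -2.e-04 -1.e+00]
```

Request:
{"op": "arm_command", "data": {"moves": [[[0.6,0.008,0,0,3],[0.6,0.008,0,0,3],[0.6,0.008,0,0,3],[0.6,0.008,0,0,3],[0.6,0.008,0,0,3],[0.6,0.008,0,0,3],[0.6,0.008,0,0,3],[0.6,0.008,0,0,3]]]}}

```text
clock: 13.12
position: [0.6216, -0.1236, 0.2302]
ee_rot: [-0.149, 0.691, 0.149, 0.691]
ft_force: [-2.9, -0.3, 3.9]
grip_width: 0.664
```

```bash
python3 -c "
from h import *
st()"
```

```text
t 13.12 pos [ 0.6216 -0.1236  0.2302] F [-2.91 -0.26  3.87] T [-0.005  0.516  0.093] j7 1.808 w 0.664 yaw 114.4 upvec [-0.e+00 -4.e-04 -1.e+00]
```

Request:
{"op": "arm_command", "data": {"moves": [[[0.6,0.008,0,0,3],[0.6,0.008,0,0,3],[0.6,0.008,0,0,3],[0.6,0.008,0,0,3]]]}}

```text
clock: 13.45
position: [0.6215, -0.1236, 0.2294]
ee_rot: [-0.076, 0.703, 0.076, 0.703]
ft_force: [-3.4, -0.5, 4.4]
grip_width: 0.661
```

```bash
python3 -c "
from h import *
st()"
```

```text
t 13.45 pos [ 0.6215 -0.1236  0.2294] F [-3.35 -0.47  4.41] T [0.079 0.479 0.138] j7 1.614 w 0.661 yaw 102.4 upvec [-1.e-04 -3.e-04 -1.e+00]
```

Request:
{"op": "arm_command", "data": {"moves": [[[0.6,0.008,0,0,3],[0.6,0.008,0,0,3],[0.6,0,0,0,0],[0.6,0,0,0,0],[0.6,0,0,0,0],[0.6,0,0,0,0]]]}}

```text
clock: 13.95
position: [0.6216, -0.1236, 0.229]
ee_rot: [-0.041, 0.706, 0.041, 0.706]
ft_force: [-2.9, -0.9, 4.7]
grip_width: 0.662
```

```bash
python3 -c "
from h import *
st()"
```

```text
t 13.95 pos [ 0.6216 -0.1236  0.229 ] F [-2.92 -0.92  4.68] T [ 0.113  0.583 -0.194] j7 1.522 w 0.662 yaw 96.7 upvec [-0.  0. -1.]
```

Request:
{"op": "arm_command", "data": {"moves": [[[0,0,0,0,0],[0,0,0,0,0],[0,0,0,0,0],[0,0,0,0,0],[0,0,0,0,0],[0,0,0,0,0]]]}}

```text
clock: 14.45
position: [0.6216, -0.1237, 0.2289]
ee_rot: [-0.041, 0.706, 0.041, 0.706]
ft_force: [0.9, -0.6, 0.2]
grip_width: 0.998
```

```bash
python3 -c "
from h import *
st(); save('w6.png',manip.camera('wrist'))"
```

```text
t 14.45 pos [ 0.6216 -0.1237  0.2289] F [ 0.94 -0.56  0.15] T [ 0.053  0.009 -0.05 ] j7 1.521 w 0.998 yaw 96.6 upvec [ 1.e-04 -0.e+00 -1.e+00]
```

View pics/w6.png

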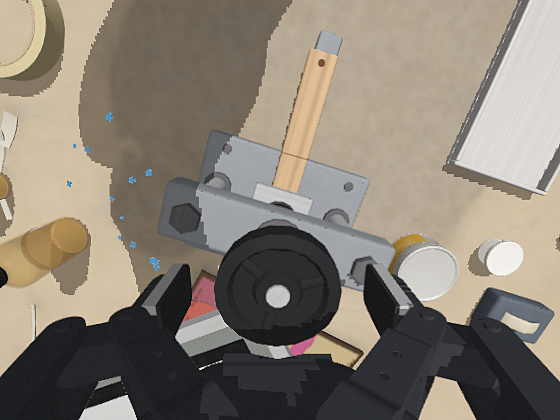

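Request:
{"op": "arm_command", "data": {"moves": [[[0,-0.5,0,0,0],[0,-0.9,0,0,0],[0,-0.6,0,0,5],[0,0,0,-0.5,5],[0,0,0,-1,5],[0,0,0,-1,0],[0,0,0,-0.8,0],[0,0,0,0,0],[0,0,0,0,0],[0,0,0,0,0]]]}}

```text
clock: 15.33
position: [0.5402, -0.1162, 0.2799]
ee_rot: [0.051, 0.705, -0.052, 0.706]
ft_force: [-0.1, -0.1, -0.0]
grip_width: 0.998
```

```bash
python3 - <<'E'
from h import *
st(); ci=manip.camera_info('wrist'); im=manip.camera('wrist'); save('w7.png',im)
for r in manip.regions_of('lath_center','wrist')[:1]:
    m=r["mask"];ys,xs=np.nonzero(m)
    pts=np.array([atz(ci,(y,x),.034)[:2] for y,x in zip(ys,xs)])
    rect=cv2.minAreaRect((pts*1000).astype(np.float32)); print(rect, r['confidence'])
print(manip.pinpoint('lath_center','wrist')[:1])
go([.53,-.1085,.2])
E
```

```text
t 15.33 pos [ 0.5402 -0.1162  0.2799] F [-0.1  -0.06 -0.03] T [0.01  0.012 0.035] j7 1.363 w 0.998 yaw 81.6 upvec [ 1.3e-03 -7.0e-04 -1.0e+00]
((549.485595703125, -108.00318908691406), (25.175243377685547, 123.76093292236328), 81.34208679199219) 0.71
[{'pixel': [214.9, 283.5], 'confidence': 0.81}]
pos [ 0.5402 -0.1159  0.2791] j7 1.363 tooly yaw 81.6 tilt 0.04 t 15.48 units [ 3.163  0.232 -0.449]
```

View pics/w7.png

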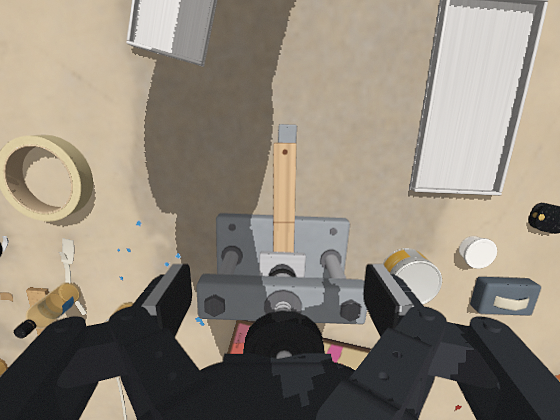

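```bash
python3 - <<'E'
from h import *
ci=manip.camera_info('wrist')
a=atz(ci,(143,284.5),.034);b=atz(ci,(250,284.2),.034);d=b-a
print(a,b,np.degrees(np.arctan2(d[1],d[0])))
g=a+.045*d/np.linalg.norm(d);print(g)
for p in [(192,410),(194,501),(0,441),(0,546)]: print('tray',atz(ci,p,.016))
go([g[0],g[1],.20])
E
```

```text
[ 0.48809359 -0.0986952   0.034     ] [ 0.6077487  -0.11585709  0.034     ] -8.162153874493612
[ 0.53263775 -0.10508408  0.034     ]
tray [0.56503574 0.03798284 0.016     ]
tray [0.58309097 0.14562065 0.016     ]
tray [0.37391678 0.07404912 0.016     ]
tray [0.38635989 0.18115805 0.016     ]
pos [ 0.5402 -0.1159  0.2791] j7 1.363 tooly yaw 81.6 tilt 0.04 t 15.48 units [ 3.164  0.383 -0.365]
```

Request:
{"op": "arm_command", "data": {"moves": [[[0,0.7,0.31,-0.38,0],[0,1,0,0,0],[0,1,0,0,0],[0,1,0,0,0],[0,1,0,0,0],[0,1,0,0,0],[0,0.6,0,0,0],[0,0,0,0,0],[0,0,0,0,0],[0,0,0,0,0]]]}}

```text
clock: 16.32
position: [0.5322, -0.1067, 0.1225]
ee_rot: [0.052, 0.705, -0.051, 0.706]
ft_force: [0.6, -0.4, -0.0]
grip_width: 1.0
```

```bash
python3 - <<'E'
from h import *
st(); ci=manip.camera_info('wrist'); im=manip.camera('wrist'); save('w8.png',im)
go([.532,-.107,.084])
E
```

```text
t 16.32 pos [ 0.5322 -0.1067  0.1225] F [ 0.59 -0.41 -0.03] T [0.008 0.007 0.019] j7 1.233 w 1.0 yaw 81.6 upvec [ 1.3e-03  2.0e-04 -1.0e+00]
pos [ 0.5323 -0.1068  0.1228] j7 1.233 tooly yaw 81.6 tilt 0.11 t 16.37 units [ 1.551 -0.008 -0.015]
```

View pics/w8.png

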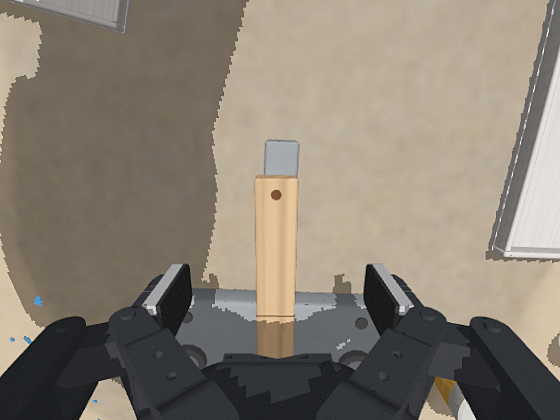

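Request:
{"op": "arm_command", "data": {"moves": [[[0,0.6,0,0,0],[0,0.5,0,0,0],[0,0.45,0,0,0],[0.3,0,0,0,0],[0.5,0,0,0,0],[0.6,0,0,0,0],[0.9,0,0,0,0],[1,0,0,0,0],[1,0,0,0,0],[1,0,0,0,0],[1,0,0,0,0],[1,0,0,0,0]]], "force": 60}}

```text
clock: 17.37
position: [0.5319, -0.107, 0.0835]
ee_rot: [0.051, 0.705, -0.052, 0.706]
ft_force: [-1.3, 0.2, 6.7]
grip_width: 0.267
```

```bash
python3 - <<'E'
from h import *
st(); im=manip.camera('wrist'); save('w9.png',im)
E
```

```text
t 17.37 pos [ 0.5319 -0.107   0.0835] F [-1.31  0.24  6.65] T [ 0.013  0.203 -0.022] j7 1.195 w 0.267 yaw 81.6 upvec [ 1.3e-03 -5.0e-04 -1.0e+00]
```

View pics/w9.png

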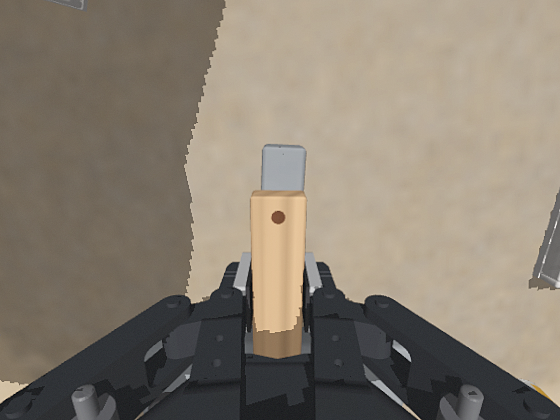

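Request:
{"op": "arm_command", "data": {"moves": [[[1,-0.1,0,0,0],[1,-0.1,0,0,0],[1,0,0,-0.3,0],[1,0,0,-0.4,0],[1,0,0,-0.4,0],[1,0,0,-0.4,0],[1,0,0,-0.4,0],[1,0,0,-0.4,0],[1,0,0,-0.4,0],[1,0,0,-0.4,0],[1,0,0,-0.4,0],[1,0,0,-0.3,0]]]}}

```text
clock: 18.42
position: [0.4356, -0.0933, 0.0874]
ee_rot: [0.051, 0.706, -0.052, 0.705]
ft_force: [-0.3, -0.7, -0.2]
grip_width: 0.269
```

```bash
python3 - <<'E'
from h import *
st();save('s10.png',cv2.resize(manip.camera('scene')[130:290,180:380],None,fx=3.7,fy=3.7))
E
```

```text
t 18.42 pos [ 0.4356 -0.0933  0.0874] F [-0.31 -0.73 -0.17] T [ 0.04  -0.007  0.002] j7 1.259 w 0.269 yaw 81.6 upvec [-1.5e-03 -8.0e-04 -1.0e+00]
```

View pics/s10.png

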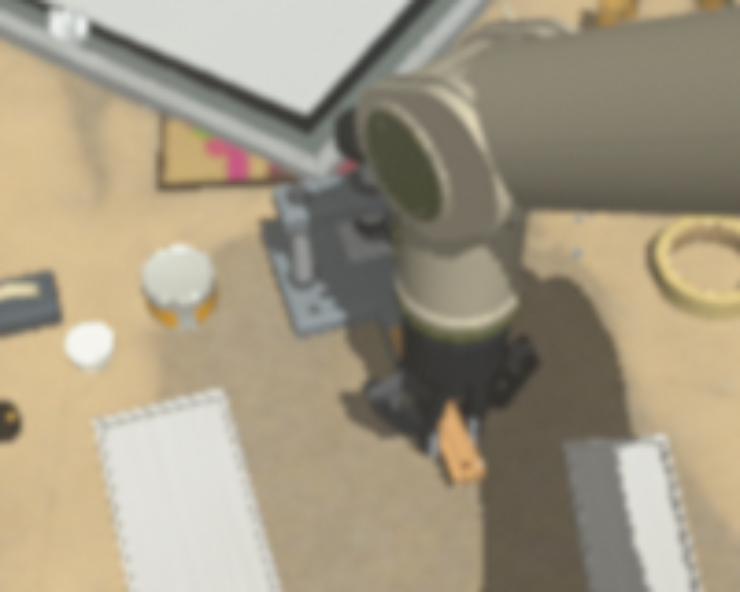

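Request:
{"op": "arm_command", "data": {"moves": [[[1,0,0,0.4,0],[1,0,0,0.4,0],[1,0,0,0.4,0],[1,0,0,0.4,0],[1,0,0,0.4,0],[1,0,0,0.4,0],[1,0,0,0,0],[1,0,0,0,0],[1,0.08,0,0,0],[1,0.08,0,0,0],[1,0,0,0,0],[1,0,0,0,0]]]}}

```text
clock: 19.47
position: [0.4967, -0.1017, 0.0837]
ee_rot: [0.052, 0.705, -0.052, 0.705]
ft_force: [1.8, 1.5, -2.1]
grip_width: 0.265
```

```bash
python3 - <<'E'
from h import *
st()
E
```

```text
t 19.47 pos [ 0.4967 -0.1017  0.0837] F [ 1.82  1.5  -2.13] T [ 0.438 -0.411 -0.059] j7 1.206 w 0.265 yaw 81.6 upvec [ 4.e-04  0.e+00 -1.e+00]
```

Request:
{"op": "arm_command", "data": {"moves": [[[0.6,0,0,0,0],[0.5,0,0,0,0],[0.3,0,0,0,0],[0.3,0,0,0,0],[0.3,-0.24,0,0,0],[0.3,-0.24,0,0,0],[0.3,0,0,0,0],[0.3,0,0,0,0]]]}}

```text
clock: 20.13
position: [0.4971, -0.102, 0.0963]
ee_rot: [0.051, 0.705, -0.052, 0.706]
ft_force: [0.8, 0.1, 0.7]
grip_width: 0.698
```

```bash
python3 - <<'E'
from h import *
st(); im=manip.camera('wrist'); save('w11.png',im)
ci=manip.camera_info('wrist')
E
```

```text
t 20.13 pos [ 0.4971 -0.102   0.0963] F [0.75 0.09 0.74] T [ 0.051  0.026 -0.005] j7 1.221 w 0.698 yaw 81.6 upvec [ 1.1e-03 -6.0e-04 -1.0e+00]
```

View pics/w11.png

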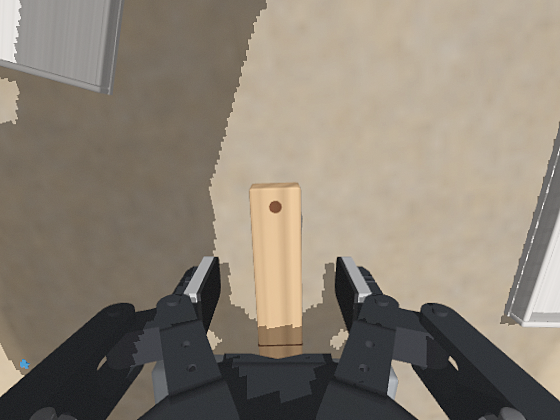

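Request:
{"op": "arm_command", "data": {"moves": [[[0.3,0,0,0.4,0],[0.3,0,0,0.4,0],[0.3,0,0,0.4,0],[0.3,0,0,0,0],[0.3,0,0,0,0],[0.5,0,0,0,0],[0.7,0,0,0,0],[0.9,0,0,0,0],[1,0,0,0,0],[1,0,0,0,0],[1,0,0,0,0]]], "force": 60}}

```text
clock: 21.1
position: [0.5263, -0.1062, 0.096]
ee_rot: [0.051, 0.705, -0.052, 0.705]
ft_force: [-1.6, -0.4, 5.2]
grip_width: 0.263
```

```bash
python3 - <<'E'
from h import *
st(); im=manip.camera('wrist'); save('w12.png',im)
E
```

```text
t 21.1 pos [ 0.5263 -0.1062  0.096 ] F [-1.65 -0.36  5.16] T [0.073 0.484 0.045] j7 1.208 w 0.263 yaw 81.6 upvec [ 1.e-04 -3.e-04 -1.e+00]
```

View pics/w12.png

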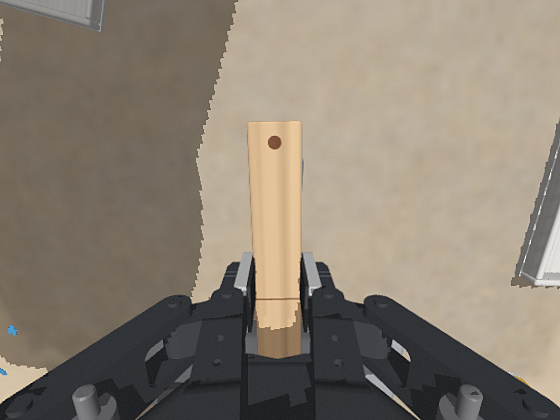

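Request:
{"op": "arm_command", "data": {"moves": [[[1,-0.1,0,0,0],[1,-0.1,0,-0.2,0],[1,0,0,-0.4,0],[1,0,0,-0.5,0],[1,-0.2,0,-0.5,0],[1,-0.4,0,-0.5,0],[1,-0.5,0,-0.5,0],[1,-0.5,0.2,-0.5,0],[1,-0.2,0.5,-0.3,0],[1,0,0.7,0,0],[1,0,0.8,0,0],[1,0,0.8,0,0]]]}}

```text
clock: 22.15
position: [0.4528, -0.0193, 0.1459]
ee_rot: [0.052, 0.705, -0.052, 0.705]
ft_force: [1.0, -0.3, -0.5]
grip_width: 0.262
```

Request:
{"op": "arm_command", "data": {"moves": [[[1,0,0.8,0,0],[1,0,0.8,0,0],[1,0,0.8,0,1],[1,0,0.8,0,1],[1,0,0.8,0,0.5],[1,0,0.6,0,0],[1,0,0.4,0,0],[1,0,0.2,0,0],[1,0,0,0,0],[1,0,0,0,0],[1,0,0,0,0]]]}}

```text
clock: 23.07
position: [0.4744, 0.1075, 0.1456]
ee_rot: [0.067, 0.704, -0.068, 0.704]
ft_force: [0.1, -0.1, -0.5]
grip_width: 0.259
```

```bash
python3 - <<'E'
from h import *
st(); im=manip.camera('wrist'); save('w13.png',im);go([.471,.110,.12])
save('t13.png',cv2.resize(manip.camera('top')[120:300,150:370],None,fx=3.3,fy=3.3))
E
```

```text
t 23.07 pos [0.4744 0.1075 0.1456] F [ 0.09 -0.14 -0.46] T [-0.025  0.028 -0.025] j7 0.795 w 0.259 yaw 79.1 upvec [-3.e-04 -7.e-04 -1.e+00]
pos [0.4744 0.1075 0.1456] j7 0.795 tooly yaw 79.0 tilt 0.04 t 23.12 units [ 1.024  0.073 -0.154]
```

View pics/w13.png

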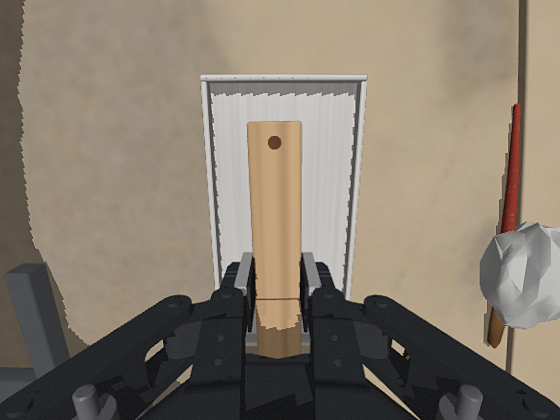

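View pics/t13.png

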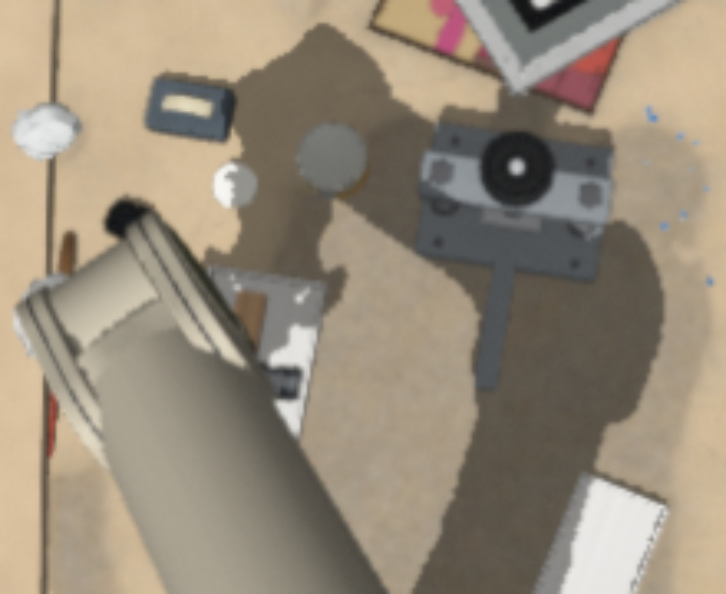

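```bash
python3 - <<'E'
from h import *
ci=manip.camera_info('wrist')
u=np.array([np.cos(np.radians(-10.9)),np.sin(np.radians(-10.9)),0])
e=atz(ci,(121,274),.0835);print('lath end',e,'centre',e+.075*u)
t=(atz(ci,(76,203),.016)+atz(ci,(76,367),.016))/2;print('tray end',t,'centre',t+.1025*u)
E
```

```text
lath end [0.40135197 0.12204318 0.0835    ] centre [0.47499887 0.10786103 0.0835    ]
tray end [0.37530544 0.13343876 0.016     ] centre [0.47595621 0.11405648 0.016     ]
```

Request:
{"op": "arm_command", "data": {"moves": [[[1,0.4,0.15,0,0],[1,0.6,0,0,0],[1,0.6,0,0,0],[1,0.4,0,0,0],[1,0.25,0,0,0],[1,0.15,0,0,0],[1,0.1,0,0,0],[1,0.05,0,0,0],[1,0,0,0,0],[1,0,0,0,0]]]}}

```text
clock: 24.0
position: [0.4755, 0.1123, 0.0824]
ee_rot: [0.067, 0.704, -0.067, 0.704]
ft_force: [0.4, 0.7, -0.5]
grip_width: 0.259
```

```bash
python3 - <<'E'
from h import *
st()
E
```

```text
t 24.0 pos [0.4755 0.1123 0.0824] F [ 0.45  0.75 -0.49] T [-0.019  0.021  0.01 ] j7 0.698 w 0.259 yaw 79.1 upvec [ 8.e-04 -0.e+00 -1.e+00]
```

Request:
{"op": "arm_command", "data": {"moves": [[[1,0.04,0,0,0],[1,0.03,0,0,0],[1,0.02,0,0,0],[1,0,0,0,0],[1,0,0,0,0]]]}}

```text
clock: 24.42
position: [0.4753, 0.1122, 0.08]
ee_rot: [0.067, 0.704, -0.067, 0.704]
ft_force: [-1.5, -1.0, 4.2]
grip_width: 0.261
```

```bash
python3 - <<'E'
from h import *
st()
E
```

```text
t 24.42 pos [0.4753 0.1122 0.08  ] F [-1.54 -1.02  4.25] T [-0.191  0.254 -0.009] j7 0.695 w 0.261 yaw 79.1 upvec [ 4.e-04 -3.e-04 -1.e+00]
```

Request:
{"op": "arm_command", "data": {"moves": [[[0.65,0,0,0,0],[0.55,0,0,0,0],[0.5,0,0,0,0],[0.5,0,0,0,0],[0.5,-0.2,0,0,0],[0.5,-0.6,0,0,0],[0.5,-1,0,0,0],[0.5,-1,0,0,0],[0.5,-1,0,0,0],[0.5,0,0,0,0],[0.5,0,0,0,0]]]}}

```text
clock: 25.33
position: [0.4759, 0.1124, 0.176]
ee_rot: [0.067, 0.703, -0.067, 0.705]
ft_force: [0.3, -0.1, -1.0]
grip_width: 0.503
```

```bash
python3 - <<'E'
from h import *
st(); im=manip.camera('wrist'); save('w14.png',im)
E
```

```text
t 25.33 pos [0.4759 0.1124 0.176 ] F [ 0.26 -0.14 -0.97] T [0.019 0.049 0.004] j7 0.823 w 0.503 yaw 79.1 upvec [ 2.9e-03 -4.0e-04 -1.0e+00]
```

View pics/w14.png

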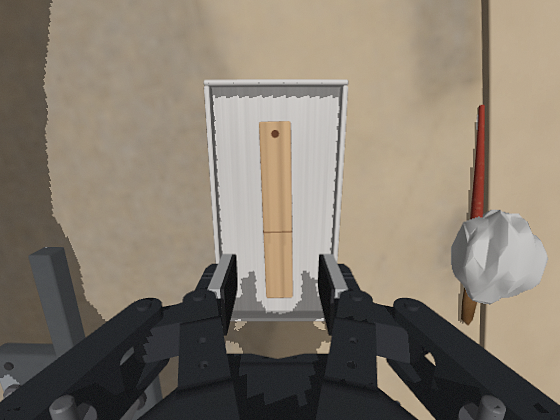

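```bash
python3 - <<'E'
from h import *
ci=manip.camera_info('wrist')
mid=lambda a,b,z:(atz(ci,a,z)+atz(ci,b,z))/2
l=mid((121.5,275.5),(298,279),.018); t=(mid((81,205),(81,347),.016)+mid((321,222),(321,338),.016))/2
print(l,t,(l-t)*1000, np.linalg.norm(atz(ci,(121.5,275.5),.018)-atz(ci,(298,279),.018)))
for c in ['top','scene']:
    im=manip.camera(c); save(c+'15.png',im)
    for q in ['wax_tin','pot','tape','loupe','weight','amber_tall','amber_low']:
        print(c,q,[np.round(r['pixel'],0).tolist() for r in manip.pinpoint(q,c)[:1]])
E
```

```text
[0.47497489 0.11393363 0.018     ] [0.47390925 0.1148337  0.016     ] [ 1.06564073 -0.90007017  2.        ] 0.14855806224591414
top wax_tin [[172.0, 250.0]]
top pot [[177.0, 225.0]]
top tape [[227.0, 394.0]]
top loupe [[188.0, 188.0]]
top weight [[155.0, 209.0]]
top amber_tall [[163.0, 379.0]]
top amber_low [[176.0, 403.0]]
scene wax_tin [[209.0, 233.0]]
scene pot [[268.0, 228.0]]
scene tape [[203.0, 372.0]]
scene loupe [[242.0, 175.0]]
scene weight [[218.0, 185.0]]
scene amber_tall []
scene amber_low [[284.0, 165.0]]
```

View pics/scene15.png

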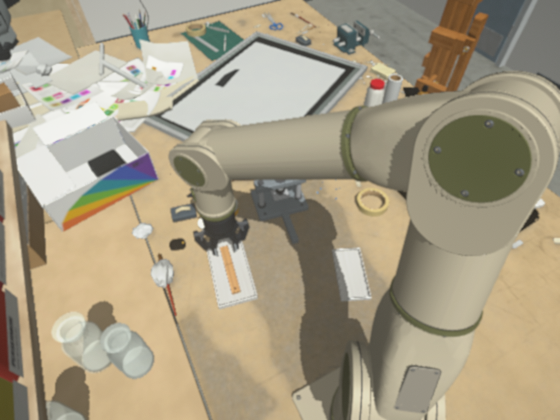

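Lath within about 1 mm of the tray's centre, gripper free, bystanders in place. Handing in.

```bash
python3 -c "
from h import *
print(manip.hand_in())"
```

```text
the job is handed in; nothing more can be done
None
```

I unscrewed the wheel to the stop, eased it back clear, laid the lath in the larger tray, and handed the job in at about 26 s of the 72 s. `hand_in` gives no verdict, so the points below are my own readings.

- **Opening the press:** I turned the handwheel about 285° anticlockwise, raising the hand with it; the vertical force stayed at 3–5 N throughout. The turning torque was steady at about 0.2 N m, then climbed to 0.38 N m, which puts about 50–60 N on the collar. The reading held at the stop differed from the free ones by more than I expected and could mean up to about 80 N, still under the 110 N limit.
- **Where the stop was:** the first touch came at about 265–270° by hand angle, slightly past the 17.5 mm stated as the upper end of the range.
- **Easing back:** I turned the wheel back about 42°, to roughly 16 mm of lift, and the torque returned to friction alone. That leaves the collar about 1.5 mm clear of the stop; I judged this by feel and could not see it directly.
- **Moving the lath:** I gripped the lath and pulled it out. That first grip would have put the fingertips into the tray floor, so I set the lath back on the tongue and gripped it again, higher and at its centre. I lowered it into the tray until I felt about 4 N of contact, then let go.
- **Last checks:** in the final wrist picture the lath lies flat, about 1 mm from the tray's centre. The gripper was about 95 mm above its release height and touching nothing.
- **Other things on the bench:** they look undisturbed in the pictures. The networks' positions agreed with the start where I could compare them, but they missed the tall bottle in the scene view and placed the low bottle wrongly there. Both bottles were found in the top view. I did not run a check on the brush's position.

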